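# Set out the anvil and tool board for slitting and drifting

### The job

Put the thick steel ring flat on the middle of the anvil's flat face, and lay the short flat bar on top, centred over the ring and in line with the anvil's length. Lay the chisel along the centre line of the wooden board, midway between its ends, and stand the drifts upright on the board beside the chisel's middle, each halfway between the chisel and the board's long edge: the fat one on the side towards the anvil, the slim one on the other. Let go of everything, and leave the hammer, brush and tin where they are.

Things in the scene. Friction and masses are not known exactly. Their poses are not given: they have to be found in the camera images.
- anvil: Small dark steel bench anvil, fixed to the bench. Flat bright face 160 mm long (x) by 70 mm wide (y), its top 110 mm above the bench; the foot is 130 x 100 mm. The tapered horn points to its +x, reaching 170 mm from the origin, and its top lies below the face. Origin: on the bench, directly under the middle of the flat face; z up. It may stand on either side of the bench, turned a little.
- board: Pale wooden tool board, fixed flat on the bench, 200 mm long (x) by 160 mm wide (y), 15 mm thick, with a darker strip along each short end. Origin: centre of its underside, on the bench; z up. The anvil stands beyond one of its two long edges (on its +y or its -y side). The chisel belongs on its x axis. The middle of the free strip between the chisel and a long edge is 45 mm from that axis.
- ring: Thick plain steel ring (bolster), 52 mm outside diameter, 24 mm hole, 22 mm high, 0.29 kg, loose, lying flat. Origin: centre of its underside; z up along the hole.
- bar: Short flat bar of dark grey rolled steel (the blank), 110 mm long (x), 30 mm wide (y), 12 mm thick, 0.3 kg, loose, lying flat. Origin: centre of its underside. Either end may point either way.
- chisel: Handheld cold chisel, a dark square steel shank with a bright wedge-shaped blade, 148 mm long (x from -75 to +73 mm), 18 mm wide (y) and 18 mm high, 0.3 kg, loose, lying flat. Origin: on its underside at mid-length; the blade end is +x (the shank runs from x = -75 to +40 mm). The blade may point to either end of the board.
- fat_drift: The fat drift: round steel drift standing upright on its wide end, 38 mm diameter up to 42 mm height, then tapering to 20 mm at its top, 70 mm high, 0.5 kg, loose. Origin: centre of its underside; z up.
- slim_drift: The slim drift: like the fat one but 24 mm diameter up to 40 mm height, then tapering to 12 mm at its top, 64 mm high, 0.19 kg, loose. Origin: centre of its underside; z up.
- hammer: Bystander: hammer, 300 mm long, lying on the bench beyond the work, along y. Leave it alone.
- brush: Bystander: brush, 220 mm long, lying at the right side of the bench (-y). Leave it alone.
- tin: Bystander: closed steel tin, 72 mm diameter, 100 mm high, standing at the left side of the bench (+y). Leave it alone.
Mind the look-alikes: they are no part of the job. What is shaped like the fat_drift but red is not meant. Of the things that look like the chisel, take the one that is farthest to the robot's left at the start.

How it is judged (in metres and radians):
At the end, for the whole second after the job is handed in: Ring flat within 12 mm of the middle of the anvil face; bar flat on it within 12 mm and 11 deg of the anvil's length; chisel on board within 12 mm of centre line, 15 mm of mid-length, 10 deg; drifts upright, 15 mm of mid-length, 32-58 mm from centre line, fat on anvil side; all released, at rest (horizontal distance between ring and anvil below 0.012 m and height (world z) of ring between 0.106 and 0.114 m and angle between each of ring, bar, fat_drift, slim_drift's own z axis and vertical below 0.1 rad and horizontal distance between bar and ring below 0.012 m and z of bar in the frame of ring between 0.018 and 0.026 m and angle between the x axis of bar and the x axis of anvil, either way round below 0.2 rad and x of chisel in the frame of board between -0.015 and 0.015 m and y of chisel in the frame of board between -0.012 and 0.012 m and z of chisel in the frame of board between 0.011 and 0.019 m and angle between the x axis of chisel and the x axis of board, either way round below 0.17 rad and x of fat_drift in the frame of board between -0.015 and 0.015 m and z of fat_drift in the frame of board between 0.011 and 0.019 m and x of slim_drift in the frame of board between -0.015 and 0.015 m and z of slim_drift in the frame of board between 0.011 and 0.019 m and ((y of anvil in the frame of board above 0 m and y of fat_drift in the frame of board between 0.032 and 0.058 m and y of slim_drift in the frame of board between -0.058 and -0.032 m) or (y of anvil in the frame of board below 0 m and y of fat_drift in the frame of board between -0.058 and -0.032 m and y of slim_drift in the frame of board between 0.032 and 0.058 m)) and linear speed of each of ring, bar, chisel, fat_drift, slim_drift below 0.02 m/s); the robot touches nothing.
It fails at once if the hammer was moved (more than 20 mm) (distance of hammer from where it was at the start of the episode above 0.02 m).
It fails at once if the brush was moved (more than 20 mm) (distance of brush from where it was at the start of the episode above 0.02 m).
It fails at once if the tin was moved (more than 20 mm) (distance of tin from where it was at the start of the episode above 0.02 m).
It also fails if it takes over 120 s, if anything falls off the work surface, if the arm or the gripper's body presses on something with over 40 N, if the wrist force passes 120 N, or if a joint passes its speed limit or range.

### The arm

A 6-joint arm with a two-finger parallel gripper is mounted at the origin on the work surface. World frame = base frame: x ahead of the robot, y to its left, z up, the work surface at z = 0. Lengths are in m, angles in degrees, forces in N, time in s.
With the tool pointing down it reaches from about 0.275 to 0.85 m from the base axis. Payload 19 kg.
Tool frame: the origin (TCP) lies at the very end of the fingers, on their centre line; the grasp point (between the pads) lies manip.tcp_to_grasp behind it (manip.tcp_to_grasp is the distance from the TCP to the grasp point, in m); z points along the fingers, y is the line along which they close (so a half turn about z gives the same grasp; the last joint's range is limited). The gripper opens to 85 mm and grips with 20 to 120 N. Pads are 22 mm wide; open, the fingers measure 114 mm over their backs; the gripper's body (76 mm by 85 mm) begins 54 mm behind the grasp point. The pads swing forward as they close: fully open they stand 13 mm farther back than shut.
Start: joints at [-83.423, 8.623, 82.357, -0, 89.026, -7.678], TCP at [0.142, -0.557, 0.231] pointing down, gripper open.
Joint ranges: [-160.23, 160.23], [-39.13, 120.54], [6.94, 153.29], [-79.49, 259.48], [9.18, 160.14], [-161.06, 161.06]. Speed limits (degrees/s): [108.29, 108.29, 127.2, 172.46, 172.46, 172.46].

### API

Orientations are given as a 3x3 rotation matrix whose columns are the frame's x, y, z axes.
In Python, from workcell import manip gives the robot as it stands.
- The arm moves only by the tool jog_arm, never from a script. Its argument "targets" is a list of rows, each a list of 5 numbers: the shift along the world's x, y, z in mm, then the turn about the world's z in degrees, then the finger opening in mm, from 0 to 85.4. A call has 1 to 20 rows; each row shifts and turns the commanded pose from where the row before left it; what a row does not reach is not made up. A row lasts 1/8 s, in which the tool goes at most 62.5 mm and 10.7 degrees, less where a joint would pass 70% of its speed; a pose out of reach is approached as far as the arm can. A call with a gripper value outside its range is refused whole. The fingers move at their own pace and stop on an object; the grip force is fixed at half the most. Time passes only in rows, so rows that do not move let the fingers close. It gives the time, the measured TCP pose, the force, the opening and the grip force at its end, in the units of the state.
- manip.state(): the state, without advancing time (a new reading comes with each control period).
- manip.grab_frame(name): name is "scene" or "top"; returns a dict with "image" (480x640x3 uint8, red, green, blue), "mtx" (3x3 intrinsics, pixels), "R" (3x3) and "t" (3): a world point X has camera coordinates R X + t. Camera axes: x right, y down, z forward; pixel columns grow to the right and rows downward; lengths in m; the calibration is good to about 2 mm. A picture is of the moment at which its call begins. There is no depth.
- manip.close_job(): hands the job in; it is judged then, once.
The state is a dict: "time": time; "joint_positions": joint angles; "qvel": joint speeds; "tau": joint torques, N m; "position": TCP position; "orientation": TCP orientation; "wrist_force": force on the tool from outside, world axes, zero at the start; "wrist_torque": the same for the moment, N m; "grip_width": finger opening in m; "grasp_force": force on a finger pad.
Only numpy, scipy, OpenCV 4.12 (cv2) and the standard library are available. Lean on these libraries where they do the work, as an engineer would, in place of code of your own. Each camera call takes 0.05 s, during which the arm holds its last target. There are 200 camera calls.

## Working session

There is one attempt and no reset: what is moved stays moved. The work goes in short steps, Python scripts to look and compute and a tool call to move; the robot and the scene stay as the last step left them, time stands still between calls to the robot, and variables do not carry over. Pictures are saved under pics/ and viewed, at most 14 in all, crops included, and the job is handed in when it is done.

Besides the shell and the picture viewer there is one more tool, called after "Emit:" as name(argument=value, ...) on one line, values as JSON. jog_arm: Moves the arm, as the interface text tells. Its arguments: {"type":"object","properties":{"targets":{"type":"array"}},"required":["targets"]}

```bash
mkdir -p pics && python3 - <<'E'
from workcell import manip
import cv2,pickle,numpy as np
d={}
for n in("scene","top"):
    f=manip.grab_frame(n);d[n]=f
    cv2.imwrite(f"pics/{n}0.png",f["image"][:,:,::-1])
    print(n,f["mtx"].tolist(),np.round(f["R"],3).tolist(),f["t"], -f["R"].T@f["t"])
pickle.dump(d,open("f0.pkl","wb"))
s=manip.state();print(manip.tcp_to_grasp,s["position"],s["orientation"],s["grip_width"],s["time"])
E
```

```text
scene [[485.0728022893677, 0.0, 317.8629256222601], [0.0, 485.0728022893677, 239.75885482775237], [0.0, 0.0, 1.0]] [[-0.17, 0.985, -0.005], [0.603, 0.1, -0.792], [-0.78, -0.138, -0.611]] [ 0.09090005 -0.30305578  1.5855732 ] [1.43431188 0.15963948 0.72898058]
top [[476.07043519506453, 0.0, 318.0267496256495], [0.0, 476.07043519506453, 240.7834784091172], [0.0, 0.0, 1.0]] [[0.07, -0.998, 0.006], [-0.977, -0.07, -0.199], [0.199, 0.008, -0.98]] [-0.0371511   0.51777106  0.98536502] [ 0.31224323 -0.00897425  1.06903458]
0.0187 [ 0.14152573 -0.55709728  0.23076893] [[ 9.69209802e-01  2.46236347e-01 -1.42133217e-04]
 [ 2.46236363e-01 -9.69209279e-01  1.01317057e-03]
 [ 1.11722587e-04 -1.01697321e-03 -9.99999477e-01]] 0.0854064124615764 0.1
```

View pics/top0.png

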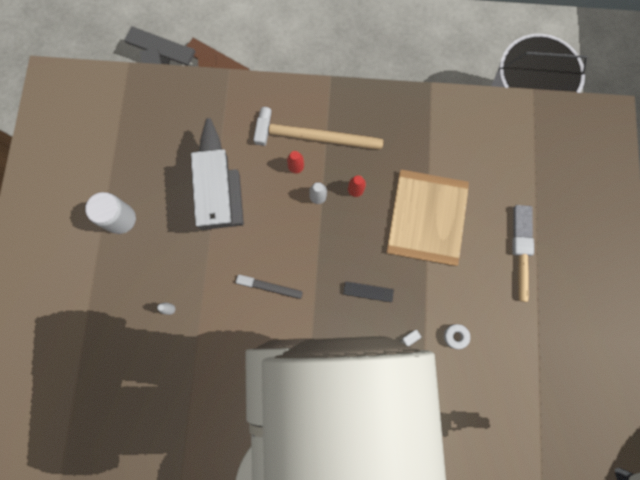

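View pics/scene0.png

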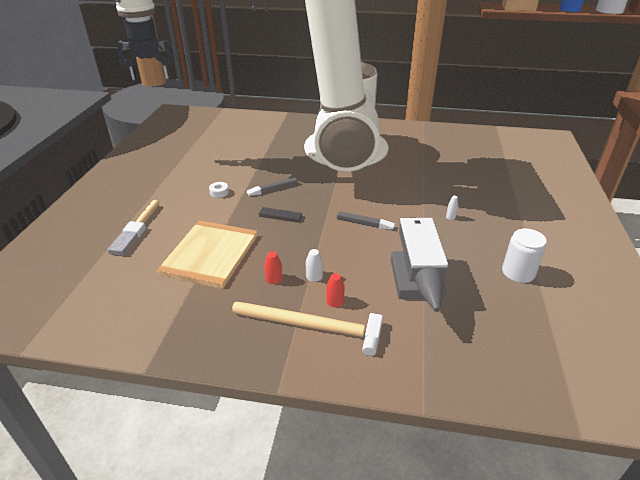

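The top view shows the anvil at (212,187) with its horn up (+x) and the board at (428,217). The bar is at (368,292), the ring at (458,337), the fat drift at (318,193) in steel with two red look-alikes at (295,162) and (357,186), and the slim drift at (166,309).
There are two chisels, one at (268,287) and one at (412,338) partly under the arm. World +y is to the left in this image, so (268,287) is the one farthest to the robot's left. I'll confirm that in a crop while measuring.

```bash
cat > h.py <<'E'
import numpy as np,cv2,pickle
def cast(f,uv,z):
    uv=np.atleast_2d(uv).astype(float)
    d=np.c_[uv,np.ones(len(uv))]@np.linalg.inv(f["mtx"]).T@f["R"]
    c=-f["R"].T@f["t"]
    return (c+d*((z-c[2])/d[:,2])[:,None])[:,:2]
def blob(f,win,fn,z):
    """largest contour of mask fn(hsv) in window (u0,v0,u1,v1); its centre/size/angle on plane z (mm, deg)"""
    u0,v0,u1,v1=win
    hsv=cv2.cvtColor(f["image"],cv2.COLOR_RGB2HSV)[v0:v1,u0:u1].astype(int)
    m=fn(hsv[...,0],hsv[...,1],hsv[...,2]).astype(np.uint8)
    m=cv2.morphologyEx(m,cv2.MORPH_CLOSE,np.ones((3,3)))
    c=max(cv2.findContours(m,cv2.RETR_EXTERNAL,cv2.CHAIN_APPROX_NONE)[0],key=cv2.contourArea)
    uv=c[:,0]+[u0,v0]
    P=(cast(f,uv,z)*1000).astype(np.float32)
    r=cv2.minAreaRect(P); M=cv2.moments(P.reshape(-1,1,2)); g=np.array([M["m10"],M["m01"]])/M["m00"]
    b=cv2.boxPoints(r);e=[b[1]-b[0],b[2]-b[1]];e=max(e,key=np.linalg.norm)
    return dict(c=np.round(r[0],1),g=np.round(g,1),size=np.round(sorted(r[1])[::-1],1),ang=round(np.degrees(np.arctan2(e[1],e[0]))%180,1),px=np.round(uv.mean(0)),uv=uv)
E
python3 - <<'E'
from h import *
d=pickle.load(open("f0.pkl","rb"));T=d["top"];S=d["scene"]
gray=lambda h,s,v:(s<60)&(v>90)
dark=lambda h,s,v:(v<75)&(s<70)
metal=lambda h,s,v:(s<60)
wood=lambda h,s,v:(s>70)&(v>115)
Q=[("anvil",T,(185,140,245,235),lambda h,s,v:(s<60)&(v>140),.110),("board",T,(378,160,480,275),wood,.015),
("bar",T,(335,275,402,308),metal,.006),("chisel",T,(228,268,310,305),metal,.009),("ring",T,(440,318,478,356),gray,.011),
("fat",T,(304,175,334,210),gray,.032),("slim",T,(150,295,182,320),gray,.028)]
im=T["image"].copy()
for n,f,w,fn,z in Q:
    r=blob(f,w,fn,z);cv2.drawContours(im,[r["uv"].reshape(-1,1,2)],-1,(0,255,0),1);r.pop("uv");print(n,r)
for p in [(268,287),(292,265),(212,187),(428,217)]: pass
for u,v in[(160,230),(300,230),(300,130),(383,144),(262,125)]: print((u,v),cast(T,(u,v),0).round(3))
a=im[120:370,80:480];a=cv2.resize(a,(800,500),interpolation=cv2.INTER_CUBIC)
cv2.imwrite("pics/c1.png",a[:,:,::-1])
E
```

```text
anvil {'c': array([607.5, 232.9]), 'g': array([607.4, 233. ]), 'size': array([161.9,  72.8]), 'ang': np.float32(10.5), 'px': array([211., 187.])}
board {'c': array([ 601.6, -247.8]), 'g': array([ 601.7, -247.3]), 'size': array([208.6, 165.8]), 'ang': np.float32(173.5), 'px': array([428., 217.])}
bar {'c': array([ 422.7, -119.7]), 'g': array([ 422. , -118.5]), 'size': array([148.9,  71.4]), 'ang': np.float32(94.1), 'px': array([369., 291.])}
chisel {'c': array([416.9, 102.3]), 'g': array([417.4, 106.8]), 'size': array([154.6,  25.4]), 'ang': np.float32(80.1), 'px': array([268., 286.])}
ring {'c': array([ 337.1, -321.1]), 'g': array([ 337.2, -320.8]), 'size': array([85.5, 79.2]), 'ang': np.float32(94.0), 'px': array([458., 336.])}
fat {'c': array([636.9,   1.2]), 'g': array([635.4,   1.7]), 'size': array([80.6, 54.6]), 'ang': np.float32(3.7), 'px': array([325., 194.])}
slim {'c': array([352.4, 316.9]), 'g': array([352.1, 316.8]), 'size': array([41.9, 30.1]), 'ang': np.float32(94.1), 'px': array([166., 308.])}
(160, 230) [[0.529 0.364]]
(300, 230) [[0.552 0.043]]
(300, 130) [[0.798 0.063]]
(383, 144) [[ 0.777 -0.138]]
(262, 125) [[0.804 0.155]]
```

View pics/c1.png

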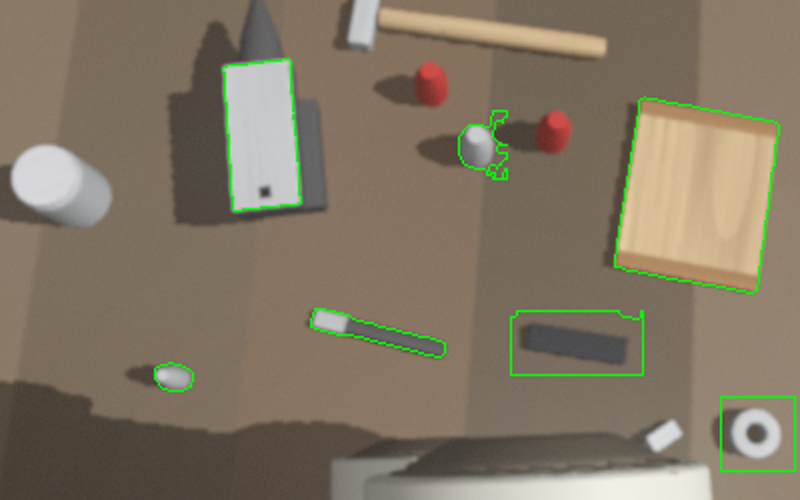

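The crop shows the chisel at (268,287): bright blade on the left, dark shank. It is left of the other chisel at (412,338), so it is the one meant. The bar, ring and fat masks leaked into the background, so I'll tighten them.

```bash
python3 - <<'E'
from h import *
d=pickle.load(open("f0.pkl","rb"));T=d["top"];S=d["scene"]
hs=cv2.cvtColor(T["image"],cv2.COLOR_RGB2HSV)
for p in [(318,195),(330,200),(311,193),(458,328),(470,345),(368,292),(350,305),(268,287),(166,308)]: print(p,hs[p[1],p[0]])
Q=[("bar",T,(335,275,402,308),lambda h,s,v:v<66,.006),("ring",T,(440,318,478,356),lambda h,s,v:(s<40)&(v>110),.011),
("fat",T,(304,175,334,210),lambda h,s,v:(s<40)&(v>90),.032),("slim",T,(150,295,182,320),lambda h,s,v:(s<40)&(v>90),.028),
("chisel",T,(228,268,310,305),lambda h,s,v:s<45,.009),
("Sfat",S,(303,245,326,285),lambda h,s,v:(s<50)&(v>90),.032),("Sslim",S,(440,190,465,224),lambda h,s,v:(s<50)&(v>90),.028),("Sring",S,(205,180,232,198),lambda h,s,v:(s<50)&(v>110),.011)]
for n,f,w,fn,z in Q:
    r=blob(f,w,fn,z);r.pop("uv");print(n,r)
E
```

```text
(318, 195) [120   2 138]
(330, 200) [ 16  60 115]
(311, 193) [ 30   5 103]
(458, 328) [105   5 215]
(470, 345) [ 17  58 149]
(368, 292) [120   7  78]
(350, 305) [ 16  56 123]
(268, 287) [  0   2 104]
(166, 308) [100   4 183]Traceback (most recent call last):
  File "<stdin>", line 10, in <module>
  File "h.py", line 13, in blob
    c=max(cv2.findContours(m,cv2.RETR_EXTERNAL,cv2.CHAIN_APPROX_NONE)[0],key=cv2.contourArea)
ValueError: max() iterable argument is empty
```

```bash
cat > meas.py <<'E'
from h import *
G=lambda h,s,v:s<32
def run(T,S):
  Q=[("bar",T,(335,275,402,308),G,.006),("ring",T,(440,318,478,356),G,.011),
  ("fat",T,(304,175,334,210),G,.032),("slim",T,(150,295,182,320),G,.028),("chisel",T,(228,268,310,305),G,.009),
  ("Sfat",S,(303,245,326,285),G,.032),("Sslim",S,(440,190,465,224),G,.028),("Sring",S,(205,180,232,198),G,.011)]
  for n,f,w,fn,z in Q:
    r=blob(f,w,fn,z);r.pop("uv");print(n,r)
d=pickle.load(open("f0.pkl","rb"));run(d["top"],d["scene"])
E
python3 meas.py
```

```text
bar {'c': array([ 421.7, -119.2]), 'g': array([ 421.5, -119.1]), 'size': array([111. ,  30.2]), 'ang': np.float32(84.6), 'px': array([368., 291.])}
ring {'c': array([ 336.6, -317.5]), 'g': array([ 337. , -317.5]), 'size': array([55.2, 55.2]), 'ang': np.float32(47.8), 'px': array([457., 336.])}
fat {'c': array([634.9,   7.8]), 'g': array([634.2,   7.7]), 'size': array([49.7, 36.4]), 'ang': np.float32(4.1), 'px': array([318., 193.])}
slim {'c': array([352.5, 318.4]), 'g': array([352. , 317.8]), 'size': array([40.4, 24.7]), 'ang': np.float32(80.3), 'px': array([166., 308.])}
chisel {'c': array([416.7, 103. ]), 'g': array([417.4, 108.3]), 'size': array([150.3,  21.6]), 'ang': np.float32(80.1), 'px': array([268., 286.])}
Sfat {'c': array([633.8,   7.7]), 'g': array([636.3,   8.8]), 'size': array([108.3,  37.7]), 'ang': np.float32(9.4), 'px': array([314., 266.])}
Sslim {'c': array([344.2, 321.4]), 'g': array([347.5, 320.4]), 'size': array([118.1,  26.2]), 'ang': np.float32(171.9), 'px': array([452., 208.])}
Sring {'c': array([ 335.8, -317.1]), 'g': array([ 335.1, -317.2]), 'size': array([86.5, 51.5]), 'ang': np.float32(23.0), 'px': array([219., 190.])}
```

The revised fits match the known sizes. Plan: ring, bar, chisel, fat drift, slim drift. First move over the ring at (337,-317).

Emit:
jog_arm(targets=[[28, 34, 0, 0, 85], [28, 34, 0, 0, 85], [28, 34, 0, 0, 85], [28, 34, 0, 0, 85], [28, 34, 0, 0, 85], [28, 34, 0, 0, 85], [27.5, 35.6, 0, 0, 85], [0, 0, -40, 0, 85], [0, 0, -40, 0, 85], [0, 0, -40, 0, 85], [0, 0, -30, 0, 85], [0, 0, 0, 0, 85], [0, 0, 0, 0, 85]])

```text
time: 1.72
position: [0.3374, -0.3181, 0.0825]
orientation: [[0.969, 0.246, 0.001], [0.246, -0.969, -0.001], [0.0, 0.001, -1.0]]
wrist_force: [0.9, -0.2, -0.0]
grip_width: 0.085
grasp_force: 0.0
```

```bash
python3 - <<'E'
from workcell import manip
import cv2,pickle,numpy as np
f=manip.grab_frame("scene");d={"scene":f}
a=cv2.resize(f["image"][90:240,150:350],(800,600),interpolation=cv2.INTER_CUBIC)
cv2.imwrite("pics/r1.png",a[:,:,::-1])
print(manip.state()["position"])
E
```

```text
[ 0.33750645 -0.31826214  0.08270321]
```

View pics/r1.png

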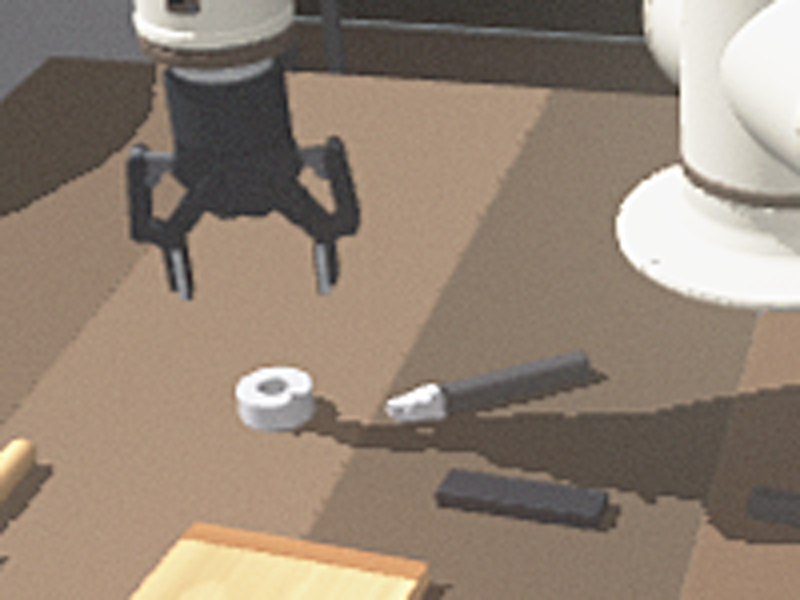

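The gripper hangs open above the ring (at (275,397) in the crop) and the other chisel is clear of the fingers. Next: descend, grip and lift.

Emit:
jog_arm(targets=[[0, 0, -30, 0, 85], [0, 0, -30, 0, 85], [0, 0, -18, 0, 85], [0, 0, 0, 0, 85], [0, 0, 0, 0, 30], [0, 0, 0, 0, 30], [0, 0, 0, 0, 30], [0, 0, 0, 0, 30], [0, 0, 0, 0, 30], [0, 0, 0, 0, 30], [0, 0, 0, 0, 30], [0, 0, 0, 0, 30]])

```text
time: 3.28
position: [0.3375, -0.3182, 0.005]
orientation: [[0.969, 0.246, 0.001], [0.246, -0.969, -0.001], [0.001, 0.002, -1.0]]
wrist_force: [-4.8, 5.8, 19.9]
grip_width: 0.05
grasp_force: 58.8
```

Emit:
jog_arm(targets=[[0, 0, 10, 0, 30], [0, 0, 30, 0, 30], [0, 0, 40, 0, 30], [0, 0, 40, 0, 30], [0, 0, 40, 0, 30], [0, 0, 35, 0, 30], [20, 40, 0, 0, 30], [20, 40, 0, 0, 30], [20, 40, 0, 0, 30], [20, 40, 0, 0, 30], [20, 40, 0, 0, 30], [20, 40, 0, 0, 30], [20, 40, 0, 0, 30], [20, 40, 0, 0, 30], [20, 40, 0, 0, 30], [20, 40, 0, 0, 30], [20, 40, 0, 0, 30], [20, 40, 0, 0, 30], [20, 40, 0, 0, 30]])

```text
time: 5.65
position: [0.5974, 0.2037, 0.1988]
orientation: [[0.969, 0.246, 0.0], [0.246, -0.969, 0.0], [0.0, -0.0, -1.0]]
wrist_force: [0.7, -0.3, -3.5]
grip_width: 0.0496
grasp_force: 63.5
```

Emit:
jog_arm(targets=[[10, 30, 0, 0, 30], [0, 0, -40, 0, 30], [0, 0, -25, 0, 30], [0, 0, -10, 0, 30], [0, 0, -5, 0, 30], [0, 0, -2, 0, 30], [0, 0, 0, 0, 30], [0, 0, 0, 0, 30]])

```text
time: 6.65
position: [0.6073, 0.2323, 0.1169]
orientation: [[0.969, 0.246, 0.001], [0.246, -0.969, 0.0], [0.001, -0.0, -1.0]]
wrist_force: [-0.8, -0.4, -4.3]
grip_width: 0.0498
grasp_force: 63.5
```

Emit:
jog_arm(targets=[[0, 0, -1, 0, 30], [0, 0, -1, 0, 30], [0, 0, 0, 0, 30]])

```text
time: 7.02
position: [0.6072, 0.2324, 0.1151]
orientation: [[0.969, 0.246, 0.001], [0.246, -0.969, 0.0], [0.001, -0.0, -1.0]]
wrist_force: [-3.3, -0.5, 6.3]
grip_width: 0.0497
grasp_force: 64.5
```

Emit:
jog_arm(targets=[[0, 0, 0, 0, 60], [0, 0, 0, 0, 85], [0, 0, 0, 0, 85], [0, 0, 0, 0, 85], [0, 0, 10, 0, 85], [0, 0, 35, 0, 85], [0, 0, 40, 0, 85], [-20, -39, 0, 8, 85], [-20, -39, 0, 8, 85], [-20, -39, 0, 8, 85], [-20, -39, 0, 8, 85], [-20, -39, 0, 8, 85], [-20, -39, 0, 8, 85], [-20, -39, 0, 8, 85], [-20, -39, 0, 8, 85], [-25.5, -39.5, 0, 6.3, 85], [0, 0, -40, 0, 85], [0, 0, -40, 0, 85], [0, 0, -40, 0, 85], [0, 0, 0, 0, 85]])

```text
time: 9.52
position: [0.4205, -0.1187, 0.0781]
orientation: [[0.095, 0.995, -0.003], [0.995, -0.095, 0.002], [0.001, -0.004, -1.0]]
wrist_force: [0.5, 0.2, 1.1]
grip_width: 0.0853
grasp_force: 0.0
```

```bash
python3 - <<'E'
from workcell import manip
from h import *
d={n:manip.grab_frame(n) for n in("scene","top")}
G=lambda h,s,v:(s<32)
s=manip.state();y=s["orientation"][:,1] if hasattr(s["orientation"],"shape") else np.array(s["orientation"])[:,1]
print(s["position"],np.degrees(np.arctan2(y[1],y[0])))
a=cv2.resize(d["top"]["image"][120:270,150:350],(800,600),interpolation=cv2.INTER_CUBIC)
b=cv2.resize(d["scene"]["image"][120:320,230:500],(800,592),interpolation=cv2.INTER_CUBIC)
cv2.imwrite("pics/b1.png",cv2.resize(np.vstack([a,b]),(400,596),interpolation=cv2.INTER_AREA)[:,:,::-1])
E
```

```text
[ 0.42214467 -0.11942404  0.08087038] -5.441022614943965
```

View pics/b1.png

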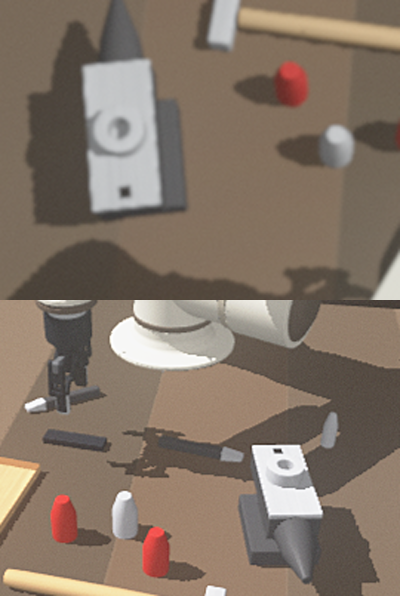

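The ring lies flat at the middle of the anvil face, at (119,130) in the upper half. The gripper is over the bar, so I'll descend and grip.

Emit:
jog_arm(targets=[[0, 0, -30, 0, 85], [0, 0, -30, 0, 85], [0, 0, -18, 0, 60], [0, 0, 0, 0, 50], [0, 0, 0, 0, 10], [0, 0, 0, 0, 10], [0, 0, 0, 0, 10], [0, 0, 0, 0, 10], [0, 0, 0, 0, 10], [0, 0, 0, 0, 10], [0, 0, 0, 0, 10]])

```text
time: 11.0
position: [0.4226, -0.1196, 0.0032]
orientation: [[0.095, 0.995, 0.002], [0.995, -0.095, -0.001], [-0.001, 0.003, -1.0]]
wrist_force: [-2.5, 1.3, 12.6]
grip_width: 0.0281
grasp_force: 58.7
```

Emit:
jog_arm(targets=[[0, 0, 10, 0, 10], [0, 0, 30, 0, 10], [0, 0, 40, 0, 10], [0, 0, 40, 0, 10], [0, 0, 40, 0, 10], [0, 0, 40, 0, 10], [18.5, 35, 0, -7.4, 10], [18.5, 35, 0, -7.4, 10], [18.5, 35, 0, -7.4, 10], [18.5, 35, 0, -7.4, 10], [18.5, 35, 0, -7.4, 10], [18.5, 35, 0, -7.4, 10], [18.5, 35, 0, -7.4, 10], [18.5, 35, 0, -7.4, 10], [18.5, 35, 0, -7.4, 10], [18.5, 37, 0, -7.5, 10], [0, 0, 0, 0, 10], [0, 0, 0, 0, 10]])

```text
time: 13.25
position: [0.6063, 0.2326, 0.2018]
orientation: [[0.983, 0.183, 0.0], [0.183, -0.983, -0.0], [-0.0, 0.0, -1.0]]
wrist_force: [-0.2, -1.5, -3.2]
grip_width: 0.028
grasp_force: 60.7
```

```bash
python3 - <<'E'
from workcell import manip
from h import *
f=manip.grab_frame("scene")
s=manip.state();y=np.array(s["orientation"])[:,1];print(s["position"],np.degrees(np.arctan2(y[1],y[0])))
cv2.imwrite("pics/b2.png",cv2.resize(f["image"][130:310,340:540],(666,600),interpolation=cv2.INTER_CUBIC)[:,:,::-1])
E
```

```text
[0.60627934 0.23224517 0.20189885] -79.50422582357632
```

View pics/b2.png

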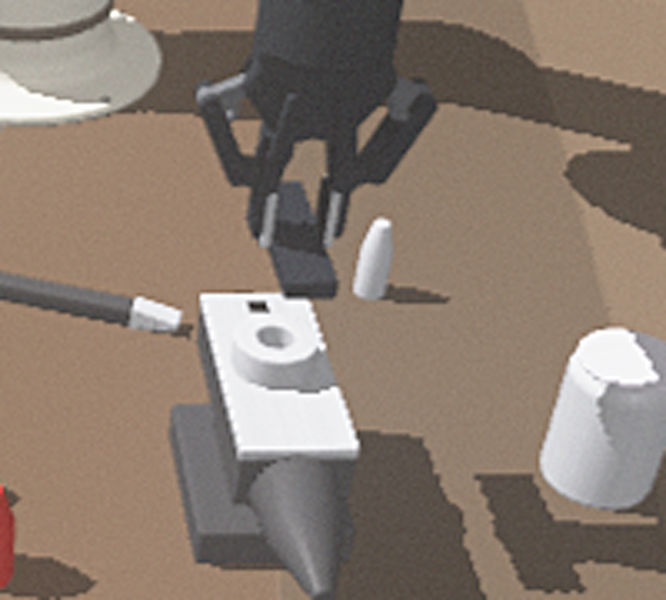

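The bar is held level, square and centred above the ring. Now lowering.

Emit:
jog_arm(targets=[[0.5, 0, -30, 0, 10], [0, 0, -20, 0, 10], [0, 0, -10, 0, 10], [0, 0, -3, 0, 10], [0, 0, -1, 0, 10], [0, 0, 0, 0, 10], [0, 0, -1, 0, 10], [0, 0, -1, 0, 10], [0, 0, 0, 0, 10]])

```text
time: 14.42
position: [0.6071, 0.2329, 0.1354]
orientation: [[0.983, 0.182, 0.0], [0.182, -0.983, 0.0], [0.0, -0.0, -1.0]]
wrist_force: [1.2, 0.4, -1.2]
grip_width: 0.0282
grasp_force: 60.8
```

Emit:
jog_arm(targets=[[0, 0, -0.7, 0, 10], [0, 0, 0, 0, 10]])

```text
time: 14.68
position: [0.6072, 0.2329, 0.1353]
orientation: [[0.983, 0.181, 0.001], [0.181, -0.983, 0.0], [0.001, -0.0, -1.0]]
wrist_force: [-3.6, -0.6, 5.1]
grip_width: 0.0284
grasp_force: 61.7
```

Emit:
jog_arm(targets=[[0, 0, 0, 0, 60], [0, 0, 0, 0, 70], [0, 0, 0, 0, 70], [0, 0, 0, 0, 70], [0, 0, 10, 0, 70], [0, 0, 35, 0, 70], [0, 0, 40, 0, 70], [-21, -14.3, 0, 7.7, 70], [-21, -14.3, 0, 7.7, 70], [-21, -14.3, 0, 7.7, 70], [-21, -14.3, 0, 7.7, 70], [-21, -14.3, 0, 7.7, 70], [-21, -14.3, 0, 7.7, 70], [-21, -14.3, 0, 7.7, 70], [-21, -14.3, 0, 7.7, 70], [-22, -14.5, 0, 7.9, 70], [0, 0, -40, 0, 70], [0, 0, -40, 0, 70], [0, 0, -40, 0, 70], [0, 0, 0, 0, 70]])

```text
time: 17.18
position: [0.4159, 0.1038, 0.0984]
orientation: [[0.174, 0.985, -0.004], [0.985, -0.174, -0.0], [-0.001, -0.004, -1.0]]
wrist_force: [-0.5, 0.5, 2.2]
grip_width: 0.0699
grasp_force: 0.0
```

```bash
python3 - <<'E'
from workcell import manip
from h import *
d={n:manip.grab_frame(n) for n in("scene","top")}
s=manip.state();y=np.array(s["orientation"])[:,1];print(s["position"],np.degrees(np.arctan2(y[1],y[0])))
T=d["top"]
for z,fn in((.110,lambda h,s,v:(s<60)&(v>140)),(.144,lambda h,s,v:(v<95)&(s<25))):
  try:
    r=blob(T,(185,140,232,229) ,fn,z);r.pop("uv");print(r)
  except Exception as e: print(e)
a=cv2.resize(T["image"][120:320,150:350],(600,600),interpolation=cv2.INTER_CUBIC)
b=cv2.resize(d["scene"]["image"][130:310,300:500],(600,540),interpolation=cv2.INTER_CUBIC)
cv2.imwrite("pics/b3.png",cv2.resize(np.vstack([a,b]),(315,598),interpolation=cv2.INTER_AREA)[:,:,::-1])
E
```

```text
[0.41769009 0.10397472 0.10120248] -10.045008609130791
{'c': array([602.8, 237. ]), 'g': array([587.2, 224. ]), 'size': array([174. ,  95.3]), 'ang': np.float32(6.1), 'px': array([212., 190.])}
{'c': array([604.7, 231.9]), 'g': array([604.7, 231.8]), 'size': array([107.2,  28. ]), 'ang': np.float32(10.5), 'px': array([207., 183.])}
```

View pics/b3.png

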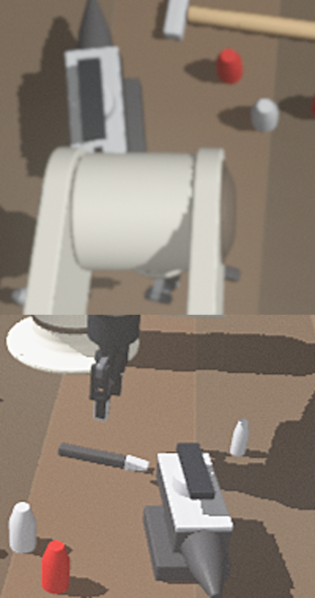

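The bar lies flat on the ring, measured 3 mm from target at 10.5°, and the gripper is over the right chisel. Next I'll grip it.

Emit:
jog_arm(targets=[[-0.5, 0, -35, 0, 70], [0, 0, -35, 0, 60], [0, 0, -26, 0, 50], [0, 0, 0, 0, 50], [0, 0, 0, 0, 2], [0, 0, 0, 0, 2], [0, 0, 0, 0, 2], [0, 0, 0, 0, 2], [0, 0, 0, 0, 2], [0, 0, 0, 0, 2], [0, 0, 0, 0, 2]])

```text
time: 18.65
position: [0.4178, 0.104, 0.0054]
orientation: [[0.174, 0.985, 0.003], [0.985, -0.174, 0.0], [0.001, 0.003, -1.0]]
wrist_force: [-3.7, -0.4, 14.5]
grip_width: 0.0163
grasp_force: 59.2
```

Emit:
jog_arm(targets=[[0, 0, 10, 0, 2], [0, 0, 30, 0, 2], [0, 0, 40, 0, 2], [0, 0, 40, 0, 2], [0, 0, 30, 0, 2], [16.7, -32, 0, -7.9, 2], [16.7, -32, 0, -7.9, 2], [16.7, -32, 0, -7.9, 2], [16.7, -32, 0, -7.9, 2], [16.7, -32, 0, -7.9, 2], [16.7, -32, 0, -7.9, 2], [16.7, -32, 0, -7.9, 2], [16.7, -32, 0, -7.9, 2], [16.7, -32, 0, -7.9, 2], [16.7, -32, 0, -7.9, 2], [17, -31.5, 0, -7.5, 2], [0, 0, -60, 0, 2], [0, 0, -40, 0, 2], [0, 0, 0, 0, 2], [0, 0, 0, 0, 2]])

```text
time: 21.15
position: [0.6014, -0.248, 0.0561]
orientation: [[0.993, -0.114, 0.002], [-0.114, -0.994, -0.001], [0.002, 0.001, -1.0]]
wrist_force: [0.6, 0.9, -2.1]
grip_width: 0.0162
grasp_force: 59.6
```

```bash
python3 - <<'E'
from workcell import manip
from h import *
s=manip.state();y=np.array(s["orientation"])[:,1];print(s["position"],np.degrees(np.arctan2(y[1],y[0])))
f=manip.grab_frame("scene")
cv2.imwrite("pics/k1.png",cv2.resize(f["image"][130:310,120:320],(666,600),interpolation=cv2.INTER_CUBIC)[:,:,::-1])
E
```

```text
[ 0.6014271  -0.24796082  0.05609925] -96.53577368964173
```

View pics/k1.png

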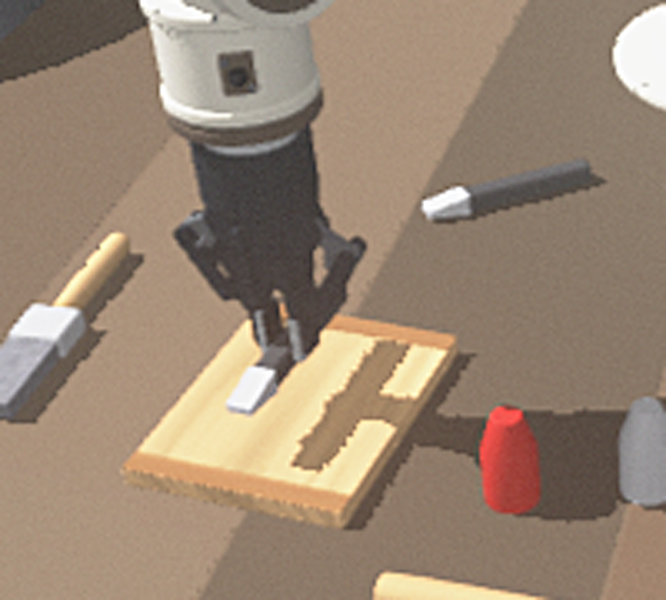

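The chisel is held along the board's axis over its middle. Now lowering it.

Emit:
jog_arm(targets=[[0, 0, -20, 0, 2], [0, 0, -10, 0, 2], [0, 0, -3.5, 0, 2], [0, 0, -1, 0, 2], [0, 0, 0, 0, 2], [0, 0, -1, 0, 2], [0, 0, 0, 0, 2]])

```text
time: 22.08
position: [0.6005, -0.2476, 0.0204]
orientation: [[0.993, -0.114, 0.0], [-0.114, -0.993, -0.0], [0.0, 0.0, -1.0]]
wrist_force: [-16.0, 8.0, 32.0]
grip_width: 0.0164
grasp_force: 64.0
```

Emit:
jog_arm(targets=[[0, 0, 0.5, 0, 30], [0, 0, 0, 0, 60], [0, 0, 0, 0, 65], [0, 0, 0, 0, 65], [0, 0, 20, 0, 65], [0, 0, 50, 0, 65], [0, 0, 50, 0, 65], [0, 0, 20, 0, 65], [3.4, 25.5, 0, 7.5, 65], [3.4, 25.5, 0, 7.5, 65], [3.4, 25.5, 0, 7.5, 65], [3.4, 25.5, 0, 7.5, 65], [3.4, 25.5, 0, 7.5, 65], [3.4, 25.5, 0, 7.5, 65], [3.4, 25.5, 0, 7.5, 65], [3.4, 25.5, 0, 7.5, 65], [3.4, 25.5, 0, 7.5, 65], [3.4, 25.5, 0, 7, 65], [0, 0, -20, 0, 65], [0, 0, 0, 0, 65]])

```text
time: 24.58
position: [0.6338, 0.0077, 0.1377]
orientation: [[0.375, 0.927, -0.002], [0.927, -0.375, 0.0], [-0.001, -0.002, -1.0]]
wrist_force: [0.1, -0.1, -0.5]
grip_width: 0.0651
grasp_force: 0.0
```

```bash
python3 - <<'E'
from workcell import manip
from h import *
d={n:manip.grab_frame(n) for n in("scene","top")}
s=manip.state();y=np.array(s["orientation"])[:,1];print(s["position"],np.degrees(np.arctan2(y[1],y[0])))
T=d["top"]
try:
  r=blob(T,(392,178,464,254),lambda h,s,v:(s<50),.024);r.pop("uv");print("chisel",r)
except Exception as e: print(e)
r=blob(d["scene"],(303,245,326,285),lambda h,s,v:s<32,.032);r.pop("uv");print("Sfat",r)
a=cv2.resize(T["image"][120:280,260:500],(600,400),interpolation=cv2.INTER_CUBIC)
b=cv2.resize(d["scene"]["image"][150:320,150:390],(600,425),interpolation=cv2.INTER_CUBIC)
cv2.imwrite("pics/k2.png",cv2.resize(np.vstack([a,b]),(436,600),interpolation=cv2.INTER_AREA)[:,:,::-1])
E
```

```text
[0.63459675 0.00724466 0.1392951 ] -22.068130479242694
chisel {'c': array([ 599.6, -248.9]), 'g': array([ 606.4, -248.4]), 'size': array([149.1,  22.3]), 'ang': np.float32(174.6), 'px': array([429., 216.])}
Sfat {'c': array([633.8,   7.7]), 'g': array([636.4,   8.8]), 'size': array([108.3,  37.6]), 'ang': np.float32(9.4), 'px': array([314., 266.])}
```

View pics/k2.png

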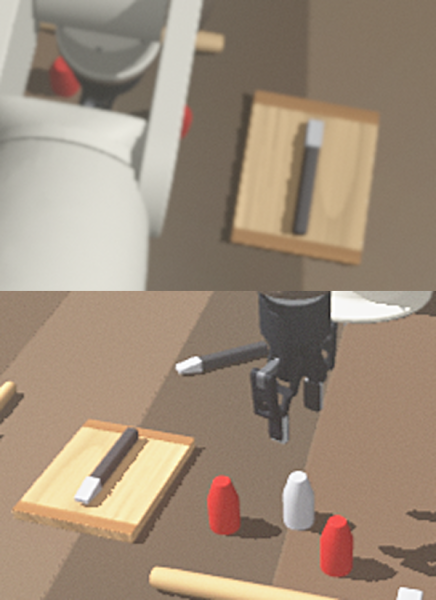

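The chisel lies centred on the board (measured about 2 mm off), and the gripper stands over the steel drift with red ones on both sides. Descend and grip.

Emit:
jog_arm(targets=[[0, 0.7, -35, 0, 65], [0, 0, -35, 0, 65], [0, 0, -35, 0, 65], [0, 0, -26, 0, 65], [0, 0, 0, 0, 65], [0, 0, 0, 0, 10], [0, 0, 0, 0, 10], [0, 0, 0, 0, 10], [0, 0, 0, 0, 10], [0, 0, 0, 0, 10], [0, 0, 0, 0, 10]])

```text
time: 26.05
position: [0.6356, 0.0079, 0.0097]
orientation: [[0.375, 0.927, 0.003], [0.927, -0.375, -0.0], [0.001, 0.003, -1.0]]
wrist_force: [-0.6, -0.8, 6.9]
grip_width: 0.036
grasp_force: 60.1
```

Emit:
jog_arm(targets=[[0, 0, 10, 0, 10], [0, 0, 30, 0, 10], [0, 0, 50, 0, 10], [0, 0, 50, 0, 10], [-4, -30, 0, 3, 10], [-4, -30, 0, 3, 10], [-4, -30, 0, 3, 10], [-4, -30, 0, 3, 10], [-4, -30, 0, 3.5, 10], [-4, -30, 0, 0, 10], [-4, -30.8, 0, 0, 10], [0, 0, -40, 0, 10], [0, 0, -40, 0, 10], [0, 0, -30, 0, 10], [0, 0, 0, 0, 10], [0, 0, -6, 0, 10], [0, 0, -5, 0, 10], [0, 0, 0, 0, 10]])

```text
time: 28.3
position: [0.6067, -0.2027, 0.027]
orientation: [[0.114, 0.993, 0.0], [0.993, -0.114, -0.0], [-0.0, 0.0, -1.0]]
wrist_force: [-1.1, 0.3, -3.5]
grip_width: 0.0363
grasp_force: 61.1
```

Emit:
jog_arm(targets=[[0, 0, -1, 0, 10], [0, 0, -1, 0, 10], [0, 0, 0, 0, 10]])

```text
time: 28.68
position: [0.6067, -0.2027, 0.0248]
orientation: [[0.114, 0.993, 0.0], [0.993, -0.114, -0.0], [-0.0, 0.0, -1.0]]
wrist_force: [-0.9, 0.1, -0.7]
grip_width: 0.0364
grasp_force: 61.4
```

Emit:
jog_arm(targets=[[0, 0, -0.6, 0, 10], [0, 0, 0, 0, 50], [0, 0, 0, 0, 65], [0, 0, 0, 0, 65], [0, 0, 20, 0, 65], [0, 0, 40, 0, 65], [0, 0, 50, 0, 65], [0, 0, 40, 0, 65], [-19, 40, 0, 0, 65], [-19, 40, 0, 0, 65], [-19, 40, 0, 0, 65], [-19, 40, 0, 0, 65], [-19, 40, 0, 0, 65], [-19, 40, 0, 0, 65], [-19, 40, 0, 0, 65], [-19, 40, 0, 0, 65], [-19, 40, 0, 0, 65], [-19, 40, 0, 0, 65], [-19, 40, 0, 0, 65], [-19, 40, 0, 0, 65]])

```text
time: 31.18
position: [0.3779, 0.2786, 0.1756]
orientation: [[0.114, 0.993, 0.002], [0.993, -0.114, 0.001], [0.001, 0.002, -1.0]]
wrist_force: [1.1, 0.2, 0.4]
grip_width: 0.0652
grasp_force: 0.0
```

Emit:
jog_arm(targets=[[-26.5, 41, 0, 0, 65], [0, 0, -30, 0, 65], [0, 0, -30, 0, 65], [0, 0, 0, 0, 65], [0, 0, 0, 0, 65]])

```text
time: 31.8
position: [0.3527, 0.3186, 0.1158]
orientation: [[0.114, 0.993, 0.002], [0.993, -0.114, 0.001], [0.001, 0.001, -1.0]]
wrist_force: [-1.0, 0.8, 0.3]
grip_width: 0.0652
grasp_force: 0.0
```

```bash
python3 - <<'E'
from workcell import manip
from h import *
d={n:manip.grab_frame(n) for n in("scene","top")}
s=manip.state();y=np.array(s["orientation"])[:,1];print(s["position"],np.degrees(np.arctan2(y[1],y[0])))
T=d["top"]
r=blob(d["scene"],(440,190,465,224),lambda h,s,v:s<32,.028);r.pop("uv");print("Sslim",r)
a=cv2.resize(T["image"][120:280,340:500],(600,600),interpolation=cv2.INTER_CUBIC)
b=cv2.resize(d["scene"]["image"][110:260,370:530],(640,600),interpolation=cv2.INTER_CUBIC)
cv2.imwrite("pics/k3.png",cv2.resize(np.hstack([a,b]),(800,387),interpolation=cv2.INTER_AREA)[:,:,::-1])
E
```

```text
[0.35272916 0.31860098 0.11562871] -6.5616589029052035
Sslim {'c': array([344.5, 320.6]), 'g': array([349., 320.]), 'size': array([117.3,  24.4]), 'ang': np.float32(171.1), 'px': array([452., 208.])}
```

View pics/k3.png

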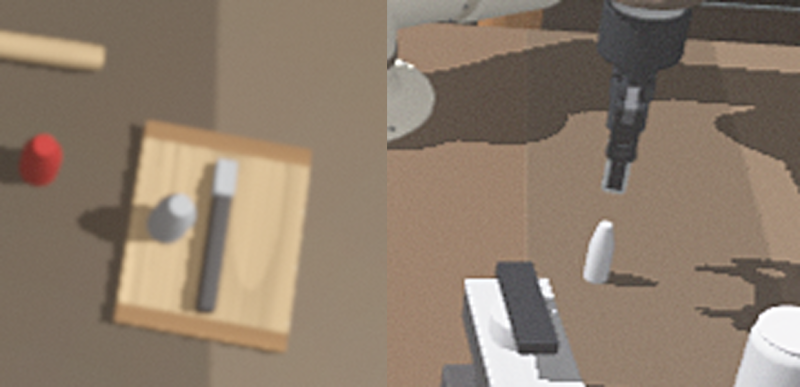

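The fat drift stands upright between the chisel and the board edge on the anvil side, and the gripper is over the slim drift. Descend and grip.

Emit:
jog_arm(targets=[[0, 0.7, -35, 0, 65], [0, 0, -35, 0, 65], [0, 0, -30, 0, 65], [0, 0, -9, 0, 65], [0, 0, 0, 0, 50], [0, 0, 0, 0, 5], [0, 0, 0, 0, 5], [0, 0, 0, 0, 5], [0, 0, 0, 0, 5], [0, 0, 0, 0, 5], [0, 0, 0, 0, 5], [0, 0, 0, 0, 5]])

```text
time: 33.4
position: [0.3527, 0.3195, 0.0064]
orientation: [[0.114, 0.993, 0.002], [0.993, -0.114, 0.001], [0.001, 0.002, -1.0]]
wrist_force: [-2.0, -1.7, 10.2]
grip_width: 0.0226
grasp_force: 58.3
```

Emit:
jog_arm(targets=[[0, 0, 10, 0, 5], [0, 0, 30, 0, 5], [0, 0, 50, 0, 5], [0, 0, 50, 0, 5], [0, 0, 20, 0, 5], [16.3, -40.7, 0, 0, 5], [16.3, -40.7, 0, 0, 5], [16.3, -40.7, 0, 0, 5], [16.3, -40.7, 0, 0, 5], [16.3, -40.7, 0, 0, 5], [16.3, -40.7, 0, 0, 5], [16.3, -40.7, 0, 0, 5], [16.3, -40.7, 0, 0, 5], [16.3, -40.7, 0, 0, 5], [16.3, -40.7, 0, 0, 5], [16.3, -40.7, 0, 0, 5], [16.3, -40.7, 0, 0, 5], [16.3, -40.7, 0, 0, 5], [16.3, -40.7, 0, 0, 5], [16, -41.2, 0, 0, 5]])

```text
time: 35.9
position: [0.5966, -0.2933, 0.1659]
orientation: [[0.114, 0.993, 0.0], [0.993, -0.114, -0.0], [-0.0, 0.0, -1.0]]
wrist_force: [-0.1, -0.2, -1.6]
grip_width: 0.0222
grasp_force: 58.9
```

Emit:
jog_arm(targets=[[0, 0, -40, 0, 5], [0, 0, -40, 0, 5], [0, 0, -40, 0, 5], [0, 0, 0, 0, 5], [0, 0, -15, 0, 5], [0, 0, -5, 0, 5], [0, 0, -2, 0, 5], [0, 0, 0, 0, 5]])

```text
time: 36.9
position: [0.5964, -0.2921, 0.0235]
orientation: [[0.114, 0.993, 0.0], [0.993, -0.114, -0.0], [-0.0, 0.0, -1.0]]
wrist_force: [-0.3, -0.2, -0.8]
grip_width: 0.0223
grasp_force: 59.1
```

Emit:
jog_arm(targets=[[0, 0, -1, 0, 5], [0, 0, -1, 0, 5], [0, 0, 0, 0, 5]])

```text
time: 37.28
position: [0.5964, -0.2921, 0.0214]
orientation: [[0.114, 0.993, 0.0], [0.993, -0.114, -0.0], [-0.0, 0.0, -1.0]]
wrist_force: [-1.1, 2.0, 3.4]
grip_width: 0.0227
grasp_force: 59.6
```

Contact. Release, lift and back away.

Emit:
jog_arm(targets=[[0, 0, 0, 0, 40], [0, 0, 0, 0, 60], [0, 0, 0, 0, 60], [0, 0, 20, 0, 60], [0, 0, 40, 0, 60], [0, 0, 50, 0, 60], [0, 0, 40, 0, 60], [-30, -20, 0, 0, 60], [-40, -30, 0, 0, 60], [-40, -30, 0, 0, 60], [-40, -30, 0, 0, 60], [-40, -30, 0, 0, 60], [-40, -30, 0, 0, 60], [-20, -30, 0, 0, 60], [0, -30, 0, 0, 60], [0, 0, 0, 0, 60], [0, 0, 0, 0, 60]])

```text
time: 39.4
position: [0.3464, -0.5216, 0.1718]
orientation: [[0.114, 0.993, 0.0], [0.993, -0.114, -0.0], [-0.0, 0.0, -1.0]]
wrist_force: [0.4, -0.5, -0.2]
grip_width: 0.0597
grasp_force: 0.0
```

```bash
python3 - <<'E'
from workcell import manip
from h import *
d={n:manip.grab_frame(n) for n in("scene","top")}
T=d["top"]
for n,w,fn,z in (("chisel",(415,178,440,254),lambda h,s,v:s<50,.024),("bar",(185,140,232,229),lambda h,s,v:(v<95)&(s<25),.144),("slim",(440,190,470,240),lambda h,s,v:s<50,.043),("fat",(395,190,418,235),lambda h,s,v:s<50,.047)):
  try:
    r=blob(T,w,fn,z);r.pop("uv");print(n,r)
  except Exception as e: print(n,e)
a=cv2.resize(T["image"][100:280,170:500],(800,436),interpolation=cv2.INTER_CUBIC)
b=cv2.resize(d["scene"]["image"][120:340,100:504],(800,436),interpolation=cv2.INTER_CUBIC)
cv2.imwrite("pics/e.png",cv2.resize(np.vstack([a,b]),(550,600),interpolation=cv2.INTER_AREA)[:,:,::-1])
E
```

```text
chisel {'c': array([ 600. , -245.7]), 'g': array([ 605.9, -248.4]), 'size': array([148.9,  23.7]), 'ang': np.float32(170.8), 'px': array([429., 216.])}
bar {'c': array([604.2, 231.8]), 'g': array([604.4, 231.9]), 'size': array([109.1,  29.1]), 'ang': np.float32(10.5), 'px': array([207., 183.])}
slim {'c': array([ 595.9, -291.9]), 'g': array([ 596.1, -291.8]), 'size': array([39.8, 20.3]), 'ang': np.float32(127.6), 'px': array([451., 217.])}
fat {'c': array([ 605.8, -197. ]), 'g': array([ 604.3, -198.8]), 'size': array([44.8, 35.6]), 'ang': np.float32(1.7), 'px': array([410., 210.])}
```

View pics/e.png

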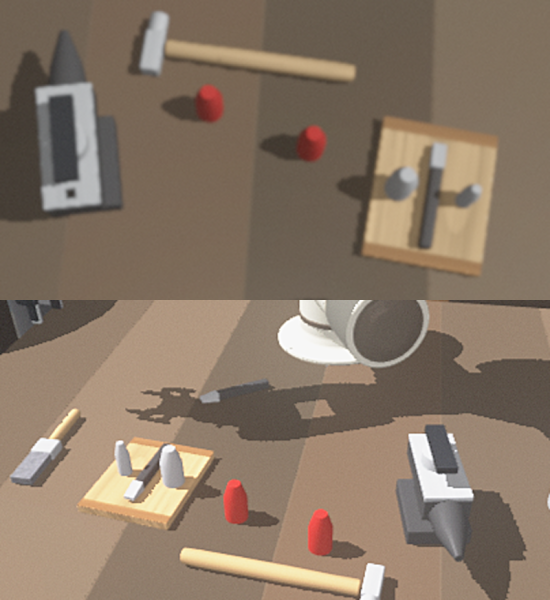

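Everything is in place: the bar is on the ring on the anvil, the chisel is central on the board, the fat drift is on the anvil side and the slim one opposite. The gripper is clear, so I'm handing in.

```bash
python3 -c "
from workcell import manip
print(manip.close_job())"
```

```text
the job is handed in; nothing more can be done
None
```

I handed the job in at about 40 s with every piece placed and released; the last pictures show all of it in place and the hammer and brush apparently unmoved, but no verdict came back.

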